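# Pack the biscuit decorating caddy

## Task

Pack the wooden decorating caddy for the biscuit class: lay the round cookie cutter flat in the insert with the round opening, the pointed-oval cutter flat in the oblong opening and the brown chocolate pen in the long groove, and stand the white-capped jar upright in the square opening, each right down on the floor of its place, the same way up as now. The brown-capped jar and the felt marker do not belong in it: leave them where they are.

Things in the scene. Friction and masses are not known exactly. Their poses are not given: they have to be found in the camera images.
- round_cutter: round cookie cutter, a plain cylinder 44 mm across, thin sheet-metal band, open above and below, 23 mm high; it stands on its edge ring on the worktop at the start. Origin at the centre of the underside, z up. Light (about 20 g). Can be gripped across its outside.
- boat_cutter: cookie cutter shaped as a pointed oval (boat or leaf), 33 mm wide along its x and 54 mm long from point to point along its y; thin sheet-metal band, open above and below, 23 mm high; it stands on its edge ring on the worktop at the start. Origin at the centre of the underside, z up. Can be gripped across its 33 mm width.
- white_jar: spice jar with a white cap, 47 mm across, 98 mm high, about 0.11 kg, standing upright. Origin at the centre of the underside, z up. Can be gripped across its round side or cap.
- chocolate_pen: dark brown chocolate piping pen, blunt at one end and tapering to a point at the other, 116 mm long along its y, at most 21 mm wide along x and 12 mm thick, lying flat; Origin at the centre of the underside, z up. Grip it across the middle.
- brown_jar: spice jar with a dark brown cap, 44 mm across, 96 mm high, standing upright; looks like the other jar but does not belong in the caddy. Origin at the centre of the underside, z up. 
- marker_pen: red and white felt marker, 135 mm long along its y, 17 mm wide, 16 mm high, lying flat; does not belong in the caddy. Origin at the centre of the underside, z up. 
- round_well: insert with a ROUND opening 66 mm across: 90 x 90 mm white insert fixed on the wooden tray, one of three edge to edge in a row (any order) along its far side; dark floor 3 mm and rim top 11 mm above its underside. Origin at the centre of the underside, 8 mm above the worktop; x, y along its edges, z up.
- oblong_well: insert with an OBLONG opening, 78 mm along its x and 50 mm along its y: 90 x 90 mm white insert fixed on the wooden tray, one of three edge to edge in a row (any order) along its far side; dark floor 3 mm and rim top 11 mm above its underside. Origin at the centre of the underside, 8 mm above the worktop; x, y along its edges, z up.
- square_well: insert with a SQUARE opening, 78 x 78 mm: 90 x 90 mm white insert fixed on the wooden tray, one of three edge to edge in a row (any order) along its far side; dark floor 3 mm and rim top 11 mm above its underside. Origin at the centre of the underside, 8 mm above the worktop; x, y along its edges, z up.
- pen_groove: white trough with dark floor, fixed along the near side of the wooden tray (300 x 196 mm, rim 12 mm high): inside 138 mm along y, 40 mm along x; floor 3 mm, wall tops 11 mm above its underside. The middle 60 mm of both long walls are missing, for fingers; about 38 mm from its centre line to rim and inserts. Origin at the centre of the underside, 8 mm above the worktop, z up.
Not all that is in view belongs to the job. What is shaped like the white_jar but purple is not meant. Leave any blue look-alike of the boat_cutter alone.

How it is judged:
By the outcome, as a careful person would: the job done as asked, in the order asked, and still so for the second after the job is handed in, with the robot touching nothing.
It also fails if it takes over 109 s, if anything falls off the work surface, if the arm or the gripper's body presses on something with over 40 N, if the wrist force passes 120 N, or if a joint passes its speed limit or range.

## Robot

A 6-joint arm with a two-finger parallel gripper is mounted at the origin on a cart in front of the work surface, level with it; the furniture and walls round the work are solid. World frame = base frame: x ahead of the robot, y to its left, z up, the work surface at z = 0. Lengths are in m, angles in rad, forces in N, time in s.
With the tool pointing down it reaches from about 0.25 to 0.725 m from the base axis. Payload 4 kg.
Tool frame: the origin (TCP) lies midway between the tips of the shut fingers; the grasp point (between the pads) lies 19 mm behind it (grip_point_offset is the z of the grasp point in the tool frame, in m); z points along the fingers, y is the line along which they close (so a half turn about z gives the same grasp; the last joint's range is limited). The gripper opens to 85 mm and grips with 20 to 120 N. Pads are 22 mm wide; open, the fingers measure 114 mm over their backs; the gripper's body (76 mm by 85 mm) begins 54 mm behind the grasp point. The pads swing forward as they close: fully open they stand 13 mm farther back than shut.
Start: joints at [-1.348, 0.241, 0.005, 1.335, 0, 1.571], TCP at [0.11, -0.488, 0.231] pointing down, gripper open.
Joint ranges: [-2.72, 2.72], [-1.05, 1.87], [-1.09, 1.28], [-1.99, 2.15], [-1.42, 1.44], [-3.14, 3.14]. Speed limits (rad/s): [2.79, 2.79, 3.14, 3.14, 3.14, 3.14].

## Interface

Orientations are given as [roll, pitch, yaw] about the fixed x, y, z axes, in that order (R = Rz(yaw) Ry(pitch) Rx(roll)).
In Python, from cell import * gives the robot as it stands.
- The arm moves only by the tool move_arm, never from a script. Its argument "deltas" is a list that holds one entry, the list of rows, each a list of 7 numbers: the shift along the tool's x, y, z in parts of the range, where 1.0 means 1 m, then the turn, a rotation vector about the tool's x, y, z in shares of 90 degrees (1.0 is 90 degrees), then the opening, from 0 (shut) to 1 (fully open). In form: [[[x, y, z, wx, wy, wz, fingers], ...]]. A call has 1 to 12 rows; each row is the pose to reach, as a shift and turn from the pose commanded when the call began, along the tool's axes at that moment; what a row does not reach only later rows make up. A row lasts 1/12 s, in which the tool goes at most 41.7 mm and 7.16 degrees, less where a joint would pass 70% of its speed; a pose out of reach is approached as far as the arm can. No shift or turn number may pass 1 either way. A call with a gripper value outside its range is refused whole. The fingers move at their own pace and stop on an object; "force" is the grip in N (left out, the last holds). Time passes only in rows, so rows that repeat a pose let the fingers close. It gives the time, the measured TCP pose, the force, the opening and the grip force at its end, in the units of the state.
- sense(): the state, without advancing time (a new reading comes with each control period).
- grab_frame(name): name is "side" or "top"; returns (picture, depth): 384x512x3 uint8, red, green, blue; 384x512 float32, m along the optical axis (not along the pixel's ray), 0 where there is no reading.
- camera_info(name): a dict with "mtx" (3x3 intrinsics, pixels), "position" and "orientation" of the camera in the world. Camera axes: x right, y down, z forward; pixel columns grow to the right and rows downward; lengths in m; the calibration is good to about 2 mm. A picture is of the moment at which its call begins. camera_info takes no time and is no camera call.
- hand_in(): hands the job in; it is judged then, once.
The state is a dict: "time_s": time; "qpos": joint angles; "dq": joint speeds; "effort": joint torques, N m; "eef_pos": TCP position; "orientation": TCP orientation; "contact_force": force on the tool from outside, world axes, zero at the start; "torque": the same for the moment, N m; "width": finger opening in m; "grip_force": force on a finger pad.
Only numpy, scipy, OpenCV 4.12 (cv2) and the standard library are available. Lean on these libraries where they do the work, as an engineer would, in place of code of your own. Each camera call takes 0.05 s, during which the arm holds its last target. There are 200 camera calls.

## Working session

There is one attempt and no reset: what is moved stays moved. The work goes in short steps, Python scripts to look and compute and a tool call to move; the robot and the scene stay as the last step left them, time stands still between calls to the robot, and variables do not carry over. Pictures are saved under pics/ and viewed, at most 16 in all, crops included, and the job is handed in when it is done.

Besides the shell and the picture viewer there is one more tool, called after ">>>" in YAML: its name, and indented under it one key for each argument. move_arm: Moves the arm, as the interface text tells. Its arguments: {"type":"object","properties":{"deltas":{"type":"array","items":{"type":"array","items":{"type":"array","items":{"type":"number"}}}},"force":{"type":"number"}},"required":["deltas"]}

```bash
ls; mkdir -p pics; python3 - <<'E'
from cell import *
import cv2,numpy as np
s=sense();print(s)
for n in("top","side"):
    p,d=grab_frame(n);cv2.imwrite(f"pics/{n}0.png",cv2.cvtColor(p,cv2.COLOR_RGB2BGR));np.savez(f"{n}0.npz",p=p,d=d)
    print(n,camera_info(n))
E
```

```text
pics
{'time_s': 0.0, 'qpos': array([-1.34800451e+00,  2.41418693e-01,  3.72961136e-03,  1.33524202e+00,
        6.12046268e-06,  1.57079630e+00]), 'dq': array([ 5.97390340e-04,  1.84803812e-03,  6.95576167e-04, -6.43679206e-04,
        4.14327964e-05,  2.11558607e-04]), 'effort': array([ 2.90215457e-04, -3.72319758e+01,  2.52406365e+01,  1.69336307e-02,
        1.92726870e-04, -9.05559915e-06]), 'eef_pos': array([ 0.11033553, -0.48701089,  0.2304122 ]), 'orientation': array([-3.13945788e+00, -6.12051184e-06,  2.22791835e-01]), 'contact_force': array([ 0.72369167, -0.6203825 ,  0.32256622]), 'torque': array([ 0.03151285, -0.0602332 ,  0.03094174]), 'grip_force': 0.0, 'width': 0.08545182942895012}
top {'mtx': array([[493.07875222,   0.        , 262.17243431],
       [  0.        , 493.07875222, 194.3595208 ],
       [  0.        ,   0.        ,   1.        ]]), 'position': array([ 0.24326616, -0.02028619,  1.59671971]), 'orientation': array([-2.96073025,  0.00298569, -1.59878659])}
side {'mtx': array([[448.12729035,   0.        , 265.26986074],
       [  0.        , 448.12729035, 189.59082343],
       [  0.        ,   0.        ,   1.        ]]), 'position': array([ 0.00755297, -1.04564825,  0.6591862 ]), 'orientation': array([-2.06247281, -0.00445965, -0.45769599])}
```

View pics/top0.png

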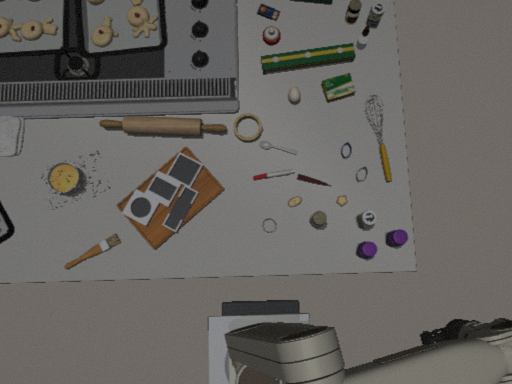

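View pics/side0.png

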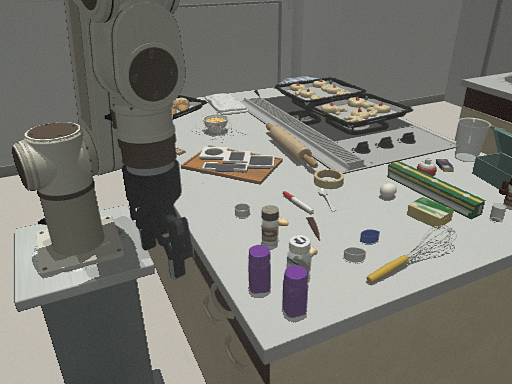

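The top view shows the caddy at (171,197), chocolate pen at (315,181), marker at (275,175), white jar at (369,218) and brown jar at (319,219). The round cutter is at (269,225). There is a grey oval at (362,173) and a blue look-alike at (347,150).

Possible confusions:
- **White jar:** purple jars at (397,238) and (368,250), brown jar at (319,219), far jars at (376,12) and (353,10).
- **Round cutter:** wooden ring at (247,127).
- **Boat cutter:** blue one at (347,150).
- **Chocolate pen:** marker at (275,175).

Next I check these choices in close crops.

```bash
cat > h.py <<'E'
import numpy as np,cv2
from cell import *
from scipy.spatial.transform import Rotation as R
CI={n:camera_info(n) for n in("top","side")}
def RC(n):return R.from_euler('xyz',CI[n]['orientation']).as_matrix()
def ray(n,uv):
    uv=np.atleast_2d(uv).astype(float)
    return (np.c_[uv,np.ones(len(uv))]@np.linalg.inv(CI[n]['mtx']).T)@RC(n).T
def cast(n,uv,z):
    r=ray(n,uv);c=CI[n]['position'];return c+r*((z-c[2])/r[:,2])[:,None]
def proj(n,P):
    q=(np.atleast_2d(P)-CI[n]['position'])@RC(n);q=q@CI[n]['mtx'].T;return q[:,:2]/q[:,2:]
def cloud(n,d):
    v,u=np.mgrid[:384,:512];uv=np.c_[u.ravel(),v.ravel()]
    return (CI[n]['position']+ray(n,uv)*d.ravel()[:,None]).reshape(384,512,3)
def tri(a,b):
    "closest point of top ray a and side ray b, and miss distance"
    r1=ray("top",a)[0];r2=ray("side",b)[0];A=np.c_[r1,-r2]
    t=np.linalg.lstsq(A,CI['side']['position']-CI['top']['position'],rcond=None)[0]
    p=CI['top']['position']+t[0]*r1;q=CI['side']['position']+t[1]*r2
    return (p+q)/2,np.linalg.norm(p-q)
E
python3 - <<'E'
from h import *
T=np.load('top0.npz');S=np.load('side0.npz')
def crop(p,x,y,w,h,s):return cv2.resize(cv2.cvtColor(p[y:y+h,x:x+w],cv2.COLOR_RGB2BGR),None,fx=s,fy=s,interpolation=cv2.INTER_CUBIC)
cv2.imwrite('pics/c1.png',crop(T['p'],240,130,180,135,4.4))
cv2.imwrite('pics/c2.png',crop(T['p'],110,140,120,112,5))
for n,D in(("top",T),("side",S)):
    C=cloud(n,D['d'])
    for uv in ([(319,219),(369,218),(362,173),(269,225),(315,181),(141,208),(163,187),(187,168),(180,209),(300,250)] if n=="top" else [(299,243),(270,211),(235,158)]):
        print(n,uv,C[uv[1],uv[0]].round(4),D['d'][uv[1],uv[0]])
E
```

```text
top (319, 219) [ 0.4369 -0.1963  0.089 ] 1.5182793
top (369, 218) [ 0.4342 -0.3478  0.1005] 1.5068725
top (362, 173) [ 0.5985 -0.3573 -0.0034] 1.6385915
top (269, 225) [ 4.333e-01 -4.310e-02  3.000e-04] 1.6046185
top (315, 181) [ 0.5726 -0.1982  0.0125] 1.617988
top (141, 208) [0.4989 0.3711 0.0141] 1.6019824
top (163, 187) [0.5667 0.3005 0.0126] 1.6158385
top (187, 168) [0.6282 0.2217 0.0134] 1.6262379
top (180, 209) [0.4923 0.2447 0.0121] 1.6029984
top (300, 250) [ 0.3496 -0.1407 -0.0027] 1.5927479
side (299, 243) [ 0.4305 -0.3585  0.0977] 0.9734321
side (270, 211) [ 0.437  -0.2057  0.0946] 1.0981278
side (235, 158) [0.555  0.3016 0.0087] 1.5855169
```

View pics/c1.png

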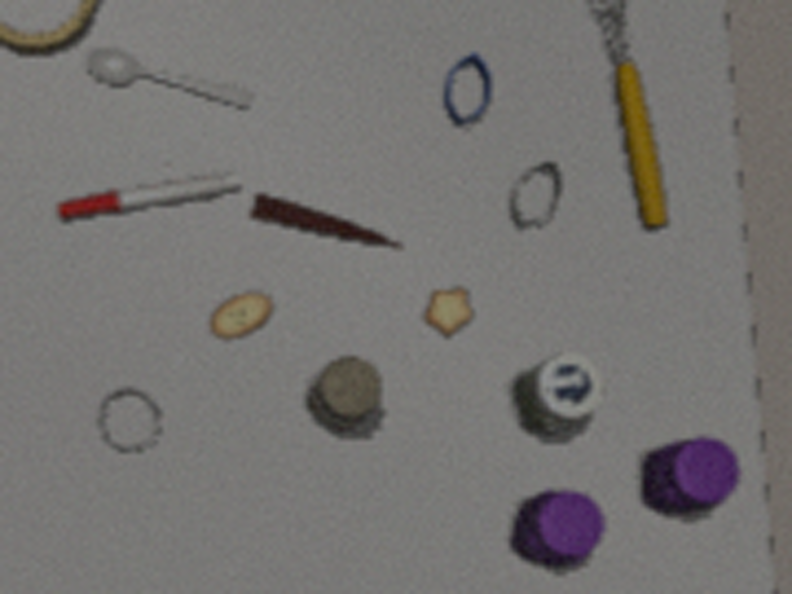

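View pics/c2.png

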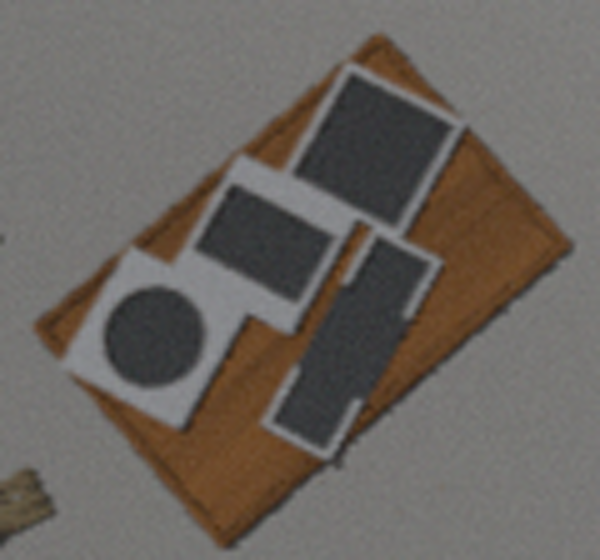

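The crops confirm the choices. In c1, the round ring is at full pixel (269,225), the grey boat at (362,174) with the blue one apart at (347,150), the brown pen at (315,181), and the white-capped jar at (370,217) with purple jars at (401,237) and (366,249). In c2, the three inserts are turned and staggered, with round at (141,207), oblong at (163,188), square at (185,169) and the groove at (181,208). Now I measure them.

```bash
cat > meas.py <<'E'
from h import *
def hsv(p):return cv2.cvtColor(p,cv2.COLOR_RGB2HSV).astype(int)
def comps(m,amin,amax=1e9,box=None):
    m=m.astype(np.uint8)
    if box:
        b=np.zeros_like(m);x,y,w,h=box;b[y:y+h,x:x+w]=1;m=m&b
    n,l,st,c=cv2.connectedComponentsWithStats(m,connectivity=8)
    return [(l==i,st[i,4],c[i]) for i in range(1,n) if amin<=st[i,4]<=amax]
def rect(n,mask,z):
    ct=max(cv2.findContours(mask.astype(np.uint8),cv2.RETR_EXTERNAL,cv2.CHAIN_APPROX_NONE)[0],key=len)[:,0]
    P=cast(n,ct,z)[:,:2]
    (c,(a,b),ang)=cv2.minAreaRect((P*1000).astype(np.float32))
    if a<b:a,b,ang=b,a,ang+90
    return np.array(c)/1000,a,b,(ang+90)%180-90  # centre, long, short mm, long-axis direction deg
E
python3 - <<'E'
from meas import *
D={n:np.load(n+'0.npz') for n in("top","side")}
def bgd(p):
    g=cv2.cvtColor(p,cv2.COLOR_RGB2GRAY);return g.astype(int)-cv2.medianBlur(g,41).astype(int)
def rep(nm,n,m,a,c,z):
    ce,L,S,ang=rect(n,m,z);zc=np.median(cloud(n,D[n]['d'])[m][:,2])
    print(nm,n,'px',c.round(1),a,'ctr',ce.round(4),'L%.0f S%.0f ang%.1f'%(L,S,ang),'zdepth %.4f'%zc)
for n,bt,bp,br,bb,bw in(("top",(100,140,130,110),(290,165,45,30),(258,212,24,26),(352,160,20,26),(350,205,32,28)),("side",(175,140,115,45),(300,210,25,35),(232,200,20,20),(340,245,30,20),(280,230,40,45))):
    p=D[n]['p'];h=hsv(p);H,S,V=h[...,0],h[...,1],h[...,2];C=cloud(n,D[n]['d'])
    w=np.zeros(V.shape,np.uint8);x,y,ww,hh=bt
    o=max(comps((S>90)&(H>4)&(H<22),200,box=bt),key=lambda q:q[1])
    hull=cv2.convexHull(np.argwhere(o[0])[:,::-1].astype(np.int32));cv2.fillConvexPoly(w,hull,1)
    rep('tray',n,w>0,o[1],o[2],.02)
    for m,a,c in comps((w>0)&(S<60)&(V<85),60 if n=='top' else 25):rep('dark',n,m,a,c,.015)
    for m,a,c in comps((w>0)&(S<60)&(V>=95),100):rep('white',n,m,a,c,.019)
    for m,a,c in comps((S>90)&((H<12)|(H>170))&(V<100),25,box=bp):rep('pen',n,m,a,c,.006)
    d=bgd(p)
    for nm,b in(('round',br),('boat',bb)):
        q=comps(cv2.morphologyEx((abs(d)>12).astype(np.uint8),cv2.MORPH_CLOSE,np.ones((3,3))),15,box=b)
        for m,a,c in q:rep(nm,n,m,a,c,.0115)
    for m,a,c in comps((V>140)&(S<60),20,box=bw):rep('cap',n,m,a,c,.098)
    for m,a,c in comps((S>90)&(H>130)&(H<160),50):rep('purple',n,m,a,c,.1)
E
```

```text
tray top px [156.3 224.9] 918 ctr [0.4621 0.2948] L205 S140 ang-61.4 zdepth 0.0118
dark top px [168.5 194.5] 64 ctr [0.5413 0.2768] L49 S22 ang-56.9 zdepth 0.0119
dark top px [173.6 214.5] 237 ctr [0.4871 0.2669] L116 S35 ang-11.1 zdepth 0.0120
dark top px [142.4 210.7] 141 ctr [0.4881 0.3651] L60 S29 ang-61.7 zdepth 0.0128
white top px [152.5 208.7] 334 ctr [0.4969 0.3172] L191 S58 ang-61.2 zdepth 0.0198
pen top px [309.8 179.6] 77 ctr [ 0.5759 -0.1896] L94 S12 ang71.2 zdepth 0.0112
round top px [269. 225.] 82 ctr [ 0.432  -0.0429] L45 S45 ang-1.6 zdepth 0.0013
boat top px [361.4 174.4] 96 ctr [ 0.5907 -0.3516] L59 S35 ang-29.2 zdepth 0.0042
purple top px [397.  237.3] 246 ctr [ 0.3724 -0.4274] L64 S43 ang-77.7 zdepth 0.0963
purple top px [367.3 249.4] 228 ctr [ 0.3387 -0.3339] L58 S45 ang88.4 zdepth 0.0971
tray side px [245.7 174.1] 438 ctr [0.5026 0.1526] L222 S102 ang-25.7 zdepth 0.0076
pen side px [312.3 221.7] 28 ctr [ 0.5825 -0.1818] L58 S13 ang83.1 zdepth 0.0102
round side px [242.2 210.4] 225 ctr [ 0.4319 -0.0444] L85 S44 ang70.9 zdepth 0.0099
boat side px [354.2 254.7] 328 ctr [ 0.5924 -0.353 ] L68 S53 ang48.5 zdepth 0.0110
cap side px [298.6 248. ] 1028 ctr [ 0.4187 -0.3836] L159 S85 ang62.1 zdepth -0.0004
purple side px [258.9 250.8] 211 ctr [ 0.3385 -0.3495] L43 S42 ang64.1 zdepth 0.0972
purple side px [295.5 272. ] 257 ctr [ 0.3733 -0.4438] L44 S42 ang61.6 zdepth 0.0975
```

```bash
python3 - <<'E'
from meas import *
for n in("top","side"):
    f=[grab_frame(n) for _ in range(8)]
    p=np.mean([a for a,_ in f],0).round().astype(np.uint8);d=np.median([b for _,b in f],0);np.savez(f'{n}1.npz',p=p,d=d)
    h=hsv(p)
    for nm,u,v in ([('rfloor',141,208),('ofloor',163,188),('sfloor',186,169),('gfloor',181,208),('white',131,213),('white',151,205),('wood',160,230),('table',200,240),('pen',300,177),('pen',320,182),('cap',366,217),('body',363,225)] if n=='top' else [('cap',295,243),('table',330,280),('wood',240,172),('floor',240,157),('white',236,153),('pen',314,227)]):print(n,nm,h[v,u],p[v,u])
E
```

```text
top rfloor [105   9  58] [56 57 58]
top ofloor [110  14  56] [53 54 56]
top sfloor [105   9  56] [54 55 56]
top gfloor [100  13  59] [56 58 59]
top white [113   8 131] [127 128 131]
top white [110   6 121] [118 119 121]
top wood [ 14 155 110] [110  74  43]
top table [ 20   6 119] [119 118 116]
top pen [  8 125  47] [47 30 24]
top pen [  5 130  49] [49 28 24]
top cap [100   6 131] [128 130 131]
top body [37 40 57] [55 57 48]
side cap [ 30  15 228] [228 228 215]
side table [ 34   9 198] [197 198 191]
side wood [ 14 115 135] [135 103  74]
side floor [100   8  92] [89 91 92]
side white [30  8 98] [98 98 95]
side pen [ 5 90 93] [93 65 60]
```

```bash
cat > m2.py <<'E'
from meas import *
D={n:np.load(n+'1.npz') for n in("top","side")}
def rep(nm,n,m,a,c,z):
    ce,L,S,ang=rect(n,m,z);zc=np.median(cloud(n,D[n]['d'])[m][:,2])
    print(nm,n,'px',c.round(1),a,'ctr',ce.round(4),'L%.0f S%.0f ang%.1f'%(L,S,ang),'zdepth %.4f'%zc)
for n,bt,bp,br,bb,bw in(("top",(112,140,118,112),(290,165,45,30),(258,212,24,26),(350,160,22,28),(358,205,20,20)),("side",(178,142,108,42),(300,210,25,35),(232,200,20,20),(340,245,30,20),(284,230,30,17))):
    p=D[n]['p'];h=hsv(p);H,S,V=h[...,0],h[...,1],h[...,2]
    o=max(comps((S>50)&(H>4)&(H<22),200,box=bt),key=lambda q:q[1])
    hull=cv2.convexHull(np.argwhere(o[0])[:,::-1].astype(np.int32));w=np.zeros(V.shape,np.uint8);cv2.fillConvexPoly(w,hull,1)
    rep('tray',n,w>0,o[1],o[2],.02)
    for m,a,c in comps((w>0)&(S<40)&(V<(90 if n=='top' else 120)),60 if n=='top' else 25):
        rep('dark',n,m,a,c,.016)
        if n=='top': print('   contour-moment ctr',cast(n,c,.015).round(4))
    for m,a,c in comps((S>60)&((H<14)|(H>170))&(V<80 if n=='top' else V<120),25,box=bp):rep('pen',n,m,a,c,.008)
    g=cv2.cvtColor(p,cv2.COLOR_RGB2GRAY);d=g.astype(int)-cv2.medianBlur(g,51).astype(int)
    for nm,b in(('round',br),('boat',bb)):
        for m,a,c in comps(abs(d)>9,15,box=b):rep(nm,n,m,a,c,.0115)
    for m,a,c in comps((V>(95 if n=='top' else 150))&(S<30),20,box=bw):rep('cap',n,m,a,c,.098)
def crop(p,x,y,w,h,s):return cv2.resize(cv2.cvtColor(p[y:y+h,x:x+w],cv2.COLOR_RGB2BGR),None,fx=s,fy=s,interpolation=cv2.INTER_CUBIC)
s=D['side']['p'];t=D['top']['p']
a=crop(s,170,135,130,60,6);b=np.hstack([crop(s,335,235,40,30,9),crop(t,350,160,22,30,9)[:270]])
c=np.zeros((630,780,3),np.uint8);c[:360]=a;c[360:,:b.shape[1]]=b[:270];cv2.imwrite('pics/c3.png',c[:600])
E
python3 m2.py
```

```text
tray top px [156.2 224.5] 993 ctr [0.4607 0.2957] L211 S146 ang-62.6 zdepth 0.0110
dark top px [168.6 194.2] 72 ctr [0.5406 0.2771] L49 S23 ang-61.0 zdepth 0.0118
   contour-moment ctr [[0.5417 0.2814 0.015 ]]
dark top px [173.8 214.2] 254 ctr [0.4907 0.2638] L123 S36 ang-13.9 zdepth 0.0117
   contour-moment ctr [[0.4755 0.2642 0.015 ]]
dark top px [142.1 210.3] 167 ctr [0.4892 0.3661] L63 S33 ang-64.3 zdepth 0.0115
   contour-moment ctr [[0.491  0.3673 0.015 ]]
pen top px [309.5 179.4] 107 ctr [ 0.5785 -0.1884] L97 S15 ang75.0 zdepth 0.0101
round top px [268.9 224.9] 88 ctr [ 0.432  -0.0429] L45 S45 ang-1.6 zdepth 0.0010
boat top px [361.3 174.3] 101 ctr [ 0.5913 -0.352 ] L61 S35 ang-29.2 zdepth 0.0022
cap top px [368.7 212.9] 295 ctr [ 0.446  -0.3446] L60 S58 ang-3.6 zdepth 0.0023
tray side px [230.1 169.4] 917 ctr [0.521  0.2494] L304 S213 ang-49.2 zdepth 0.0098
dark side px [212.2 152.8] 46 ctr [0.4943 0.3662] L56 S27 ang-25.6 zdepth 0.0098
dark side px [236.  156.4] 84 ctr [0.5592 0.2993] L53 S47 ang60.0 zdepth 0.0101
dark side px [211.9 157.9] 62 ctr [0.4732 0.3229] L78 S17 ang-25.7 zdepth 0.0111
dark side px [260.4 160.2] 191 ctr [0.6212 0.2337] L76 S67 ang-25.7 zdepth 0.0103
dark side px [228.7 162. ] 37 ctr [0.5171 0.2647] L42 S16 ang-25.7 zdepth 0.0123
dark side px [224.5 167.3] 251 ctr [0.4899 0.2312] L146 S61 ang-30.5 zdepth 0.0101
dark side px [259.6 167. ] 68 ctr [0.596  0.1822] L87 S16 ang-25.7 zdepth 0.0117
pen side px [313.3 225.8] 94 ctr [ 0.5724 -0.2046] L108 S17 ang77.1 zdepth 0.0088
round side px [242.2 210.6] 224 ctr [ 0.4311 -0.0444] L84 S45 ang67.3 zdepth 0.0094
boat side px [354.5 254.7] 327 ctr [ 0.5921 -0.3529] L68 S54 ang46.9 zdepth 0.0108
cap side px [298.4 237.3] 436 ctr [ 0.4398 -0.3412] L68 S62 ang-25.9 zdepth -0.0005
```

View pics/c3.png

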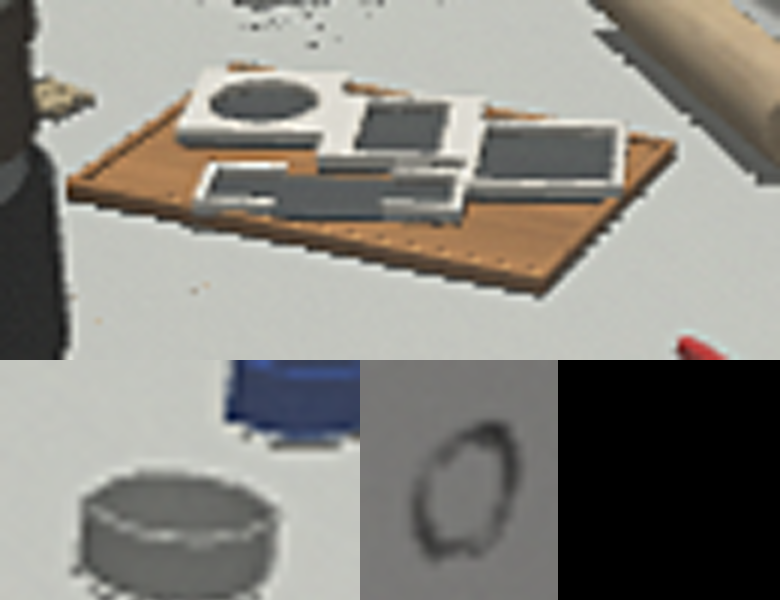

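```bash
cat > m3.py <<'E'
from meas import *
D={n:np.load(n+'1.npz') for n in("top","side")}
def rep(nm,n,m,a,c,z):
    ce,L,S,ang=rect(n,m,z);C=cloud(n,D[n]['d'])[m]
    P=cast(n,np.argwhere(m)[:,::-1],z)[:,:2];w,v=np.linalg.eigh(np.cov(P.T));pa=np.degrees(np.arctan2(v[1,1],v[0,1]))
    print(nm,n,'px',c.round(1),a,'ctr',ce.round(4),'mean',P.mean(0).round(4),'L%.0f S%.0f ang%.1f pca%.1f'%(L,S,ang,(pa+90)%180-90),'zdepth %.4f'%np.median(C[:,2]))
t=D['top'];p=t['p'];h=hsv(p);H,S,V=h[...,0],h[...,1],h[...,2];C=cloud('top',t['d'])
for m,a,c in comps((S<45)&(V<90),60,box=(122,148,98,95)):rep('dark','top',m,a,c,.016)
ins=cv2.morphologyEx(((S<25)&(V>92)).astype(np.uint8),cv2.MORPH_OPEN,np.ones((1,1)))
for m,a,c in comps((V<88)&(S>40),25,box=(290,165,45,30)):rep('pen','top',m,a,c,.008)
g=cv2.cvtColor(p,cv2.COLOR_RGB2GRAY);d=g.astype(int)-cv2.medianBlur(g,51).astype(int)
for nm,b in(('round',(258,212,24,26)),('boat',(350,160,22,28))):
    for m,a,c in comps(abs(d)>9,15,box=b):rep(nm,'top',m,a,c,.0115)
for nm,b in(('white',(352,200,32,35)),('brown',(305,205,32,30)),('pur1',(380,222,34,34)),('pur2',(350,236,34,30))):
    for m,a,c in comps(C[...,2]>.07,30,box=b):rep(nm,'top',m,a,c,.098)
for nm,b in(('white',(280,225,36,60)),('brown',(258,200,26,50))):
    Cs=cloud('side',D['side']['d'])
    for m,a,c in comps(Cs[...,2]>.088,30,box=b):rep(nm,'side',m,a,c,.098);q=Cs[m];print('   depth xy range',q[:,:2].min(0).round(4),q[:,:2].max(0).round(4),np.percentile(q[:,2],95).round(4))
for pts in([(369,218),(299,240)],):print(tri(*pts))
h=hsv(D['side']['p']);H,S,V=h[...,0],h[...,1],h[...,2]
for m,a,c in comps((S>40)&((H<14)|(H>170))&(V<125),25,box=(300,212,25,35)):rep('pen','side',m,a,c,.006)
E
python3 m3.py
```

```text
dark top px [184.1 169.5] 543 ctr [0.6226 0.2308] mean [0.6228 0.2309] L78 S78 ang-29.3 pca-42.7 zdepth 0.0120
dark top px [162.4 188.1] 353 ctr [0.5627 0.3019] mean [0.5626 0.3019] L77 S49 ang60.4 pca60.9 zdepth 0.0119
dark top px [180.  208.3] 574 ctr [0.494  0.2428] mean [0.4943 0.2439] L138 S50 ang-29.2 pca-29.6 zdepth 0.0120
dark top px [140.3 206.9] 314 ctr [0.5035 0.3724] mean [0.5023 0.373 ] L63 S62 ang0.7 pca-25.9 zdepth 0.0120
pen top px [309.8 179.4] 116 ctr [ 0.5758 -0.1894] mean [ 0.5793 -0.1819] L100 S17 ang72.0 pca72.9 zdepth 0.0100
round top px [268.9 224.9] 88 ctr [ 0.432  -0.0429] mean [ 0.4324 -0.0427] L45 S45 ang-1.6 pca23.6 zdepth 0.0010
boat top px [361.3 174.3] 101 ctr [ 0.5913 -0.352 ] mean [ 0.591  -0.3517] L61 S35 ang-29.2 pca-32.8 zdepth 0.0022
white top px [368.5 217.8] 208 ctr [ 0.4362 -0.3456] mean [ 0.4351 -0.3467] L49 S46 ang88.4 pca-55.1 zdepth 0.0982
brown top px [319.3 218. ] 169 ctr [ 0.4391 -0.1963] mean [ 0.4389 -0.1963] L43 S42 ang-28.7 pca-32.8 zdepth 0.0962
pur1 top px [399.1 237. ] 218 ctr [ 0.3738 -0.4355] mean [ 0.3738 -0.4358] L50 S43 ang8
[... 343 characters left out ...]
] 335 ctr [ 0.3732 -0.446 ] mean [ 0.3722 -0.4462] L53 S43 ang61.6 pca59.0 zdepth 0.0973
   depth xy range [ 0.3528 -0.4624] [ 0.3968 -0.4179] 0.0982
brown side px [270.  210.1] 158 ctr [ 0.4369 -0.2062] mean [ 0.4363 -0.207 ] L48 S39 ang64.1 pca62.9 zdepth 0.0949
   depth xy range [ 0.4196 -0.2185] [ 0.4619 -0.1756] 0.0957
brown side px [262.7 247.2] 50 ctr [ 0.3544 -0.3385] mean [ 0.3524 -0.3386] L24 S15 ang-25.9 pca-46.2 zdepth 0.0975
   depth xy range [ 0.3408 -0.3493] [ 0.3636 -0.3261] 0.0983
(array([ 0.43524121, -0.34868137,  0.0978702 ]), np.float64(0.0016222503536613673))
pen side px [313.1 225.6] 105 ctr [ 0.5713 -0.2014] mean [ 0.5746 -0.1919] L109 S18 ang73.5 pca72.4 zdepth 0.0085
```

Measured and checked against the given sizes:

| Thing | Position (m) | Check |
|---|---|---|
| round cutter | (.432,-.043) | 45 mm across |
| boat cutter | (.591,-.352) | long axis -31° |
| white jar | (.436,-.348) | cap triangulated at z .098 |
| round well | (.503,.373) | opening 63 x 62 mm |
| oblong well | (.563,.302) | 77 x 49 mm, long axis 60.5° |
| square well | (.623,.231) | 78 x 78 mm |
| groove | (.494,.243) | 138 mm long, long axis -29.4° |

First reach: above the round cutter.

>>> move_arm:
  deltas:
    - [[0.309,-0.271,0.08,0,0,0,1],[0.309,-0.271,0.08,0,0,0,1],[0.309,-0.271,0.08,0,0,0,1],[0.309,-0.271,0.08,0,0,0,1],[0.309,-0.271,0.08,0,0,0,1],[0.309,-0.271,0.08,0,0,0,1],[0.309,-0.271,0.08,0,0,0,1],[0.309,-0.271,0.08,0,0,0,1],[0.309,-0.271,0.08,0,0,0,1],[0.309,-0.271,0.08,0,0,0,1],[0.309,-0.271,0.08,0,0,0,1],[0.309,-0.271,0.08,0,0,0,1]]
  force: 25

```text
time_s: 1.9
eef_pos: [0.3528, -0.153, 0.151]
orientation: [-3.141, 0.001, 0.229]
contact_force: [0.2, -0.2, 0.2]
width: 0.0851
grip_force: 0.0
```

```bash
cat > go.py <<'E'
import sys
from h import *
def to(x,y,z,yaw=None,s=None):
    s=s or sense();r,p,w=s['orientation'];M=R.from_euler('xyz',[r,p,w]).as_matrix()
    d=M.T@(np.array([x,y,z])-s['eef_pos'])
    out='shift %s |%.3f|'%(d.round(4),np.linalg.norm(d))
    if yaw is not None:
        T=R.from_euler('xyz',[np.pi,0,np.radians(yaw)]).as_matrix()
        out+=' rotvec %s'%np.degrees(R.from_matrix(M.T@T).as_rotvec()).round(2)
    return out
def st():
    s=sense();print('t%.2f'%s['time_s'],s['eef_pos'].round(4),np.degrees(s['orientation']).round(2),'F',s['contact_force'].round(1),'w%.4f g%.1f'%(s['width'],s['grip_force']),'q',np.degrees(s['qpos']).round(1))
if __name__=='__main__':
    st();a=sys.argv[1:]
    for g in a:print(g,to(*map(float,g.split(','))))
E
python3 go.py .432,-.043,.06,12.8 .432,-.043,.008,12.8
python3 - <<'E'
from h import *
a=cast('top',(297.3,176.8),.006)[0];b=cast('top',(331.6,185.9),.003)[0];print(a,b,(a+b)/2,np.linalg.norm(a-b),np.degrees(np.arctan2(*(a-b)[1::-1])))
E
```

```text
t1.90 [ 0.3528 -0.153   0.151 ] [-1.7998e+02  4.0000e-02  1.3140e+01] F [ 0.2 -0.2  0.2] w0.0851 g0.0 q [-23.4   4.1 -23.9  62.   -0.  143.4]
.432,-.043,.06,12.8 shift [ 0.1022 -0.0891  0.091 ] |0.163| rotvec [-0.02  0.04  0.34]
.432,-.043,.008,12.8 shift [ 0.1022 -0.0891  0.143 ] |0.197| rotvec [-0.02  0.04  0.34]
[ 0.58974957 -0.14121599  0.006     ] [ 0.55651121 -0.25313098  0.003     ] [ 0.57313039 -0.19717349  0.0045    ] 0.11678507433168304 73.45876699226108
```

Careful with the scale: turns go in shares of 90 degrees. That gives: -76.9 degrees is -0.8544.

>>> move_arm:
  deltas:
    - [[0.102,-0.089,0.09,0,0,-0.8544,1],[0.102,-0.089,0.09,0,0,-0.8544,1],[0.102,-0.089,0.09,0,0,-0.8544,1],[0.102,-0.089,0.09,0,0,-0.8544,1],[0.102,-0.089,0.09,0,0,-0.8544,1],[0.102,-0.089,0.09,0,0,-0.8544,1],[0.102,-0.089,0.09,0,0,-0.8544,1],[0.102,-0.089,0.09,0,0,-0.8544,1],[0.102,-0.089,0.09,0,0,-0.8544,1],[0.102,-0.089,0.09,0,0,-0.8544,1],[0.102,-0.089,0.09,0,0,-0.8544,1],[0.102,-0.089,0.09,0,0,-0.8544,1]]

```text
time_s: 2.9
eef_pos: [0.4317, -0.0476, 0.0616]
orientation: [3.141, 0.001, 1.563]
contact_force: [-0.9, 0.6, -0.0]
width: 0.0856
grip_force: 0.0
```

```bash
python3 go.py .432,-.043,.009,90; python3 - <<'E'
from cell import *
import cv2
p,d=grab_frame("side");cv2.imwrite("pics/s2.png",cv2.resize(cv2.cvtColor(p[100:260,140:340],cv2.COLOR_RGB2BGR),None,fx=3.5,fy=3.5))
E
```

```text
t2.90 [ 0.4317 -0.0476  0.0616] [1.7998e+02 3.0000e-02 8.9560e+01] F [-0.9  0.6 -0. ] w0.0856 g0.0 q [ -6.3  15.6 -25.2  49.2  -0.   84.2]
.432,-.043,.009,90 shift [0.0047 0.0002 0.0526] |0.053| rotvec [ 0.02  0.03 -0.44]
```

View pics/s2.png

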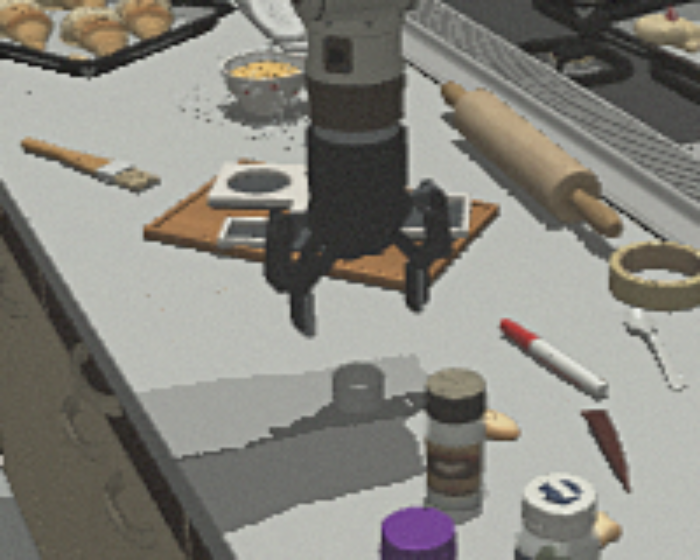

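The picture shows the open fingers straddling the cutter at (358,387), still about 60 mm above it. I re-read the settled pose before descending.

```bash
python3 go.py .432,-.043,.009,90
```

```text
t2.95 [ 0.4318 -0.0474  0.0616] [1.7998e+02 2.0000e-02 8.9380e+01] F [ 0.5 -0.2 -0.8] w0.0857 g0.0 q [ -6.3  15.6 -25.2  49.2  -0.   84.4]
.432,-.043,.009,90 shift [0.0044 0.0002 0.0526] |0.053| rotvec [ 0.02  0.02 -0.62]
```

>>> move_arm:
  deltas:
    - [[0.004,0,0.015,0,0,0,1],[0.0044,0,0.03,0,0,0,1],[0.0044,0,0.043,0,0,0,1],[0.0044,0,0.05,0,0,0,1],[0.0044,0,0.053,0,0,0,1],[0.0044,0,0.053,0,0,0,0.6],[0.0044,0,0.053,0,0,0,0],[0.0044,0,0.053,0,0,0,0],[0.0044,0,0.053,0,0,0,0],[0.0044,0,0.053,0,0,0,0],[0.0044,0,0.053,0,0,0,0],[0.0044,0,0.053,0,0,0,0]]
  force: 25

```text
time_s: 3.95
eef_pos: [0.4325, -0.0415, 0.0092]
orientation: [3.14, 0.0, 1.565]
contact_force: [-1.0, -0.1, 6.5]
width: 0.0425
grip_force: 25.1
```

>>> move_arm:
  deltas:
    - [[0,0,0,0,0,0,0],[0,0,0,0,0,0,0],[0,0,0,0,0,0,0],[0,0,-0.01,0,0,0,0],[0,0,-0.03,0,0,0,0],[0,0,-0.05,0,0,0,0],[0,0,-0.07,0,0,0,0],[0,0,-0.07,0,0,0,0],[0,0,-0.07,0,0,0,0]]

```text
time_s: 4.7
eef_pos: [0.433, -0.0414, 0.0794]
orientation: [3.138, 0.0, 1.565]
contact_force: [-0.3, -0.7, -0.6]
width: 0.0423
grip_force: 25.7
```

```bash
python3 go.py .503,.373,.08,90 .503,.373,.0195,90
```

```text
t4.70 [ 0.433  -0.0414  0.0794] [1.798e+02 1.000e-02 8.967e+01] F [-0.3 -0.7 -0.6] w0.0423 g25.7 q [ -5.5  14.1 -23.9  51.8   0.   84.9]
.503,.373,.08,90 shift [ 0.4148  0.0676 -0.0005] |0.420| rotvec [ 0.2   0.01 -0.33]
.503,.373,.0195,90 shift [0.4148 0.0674 0.06  ] |0.424| rotvec [ 0.2   0.01 -0.33]
```

>>> move_arm:
  deltas:
    - [[0.015,0.002,0,0,0,0,0],[0.045,0.007,0,0,0,0,0],[0.085,0.014,0,0,0,0,0],[0.125,0.02,0,0,0,0,0],[0.165,0.027,0,0,0,0,0],[0.205,0.033,0,0,0,0,0],[0.245,0.04,0,0,0,0,0],[0.285,0.046,0,0,0,0,0],[0.325,0.053,0,0,0,0,0],[0.36,0.0585,0,0,0,0,0],[0.39,0.0635,0,0,0,0,0],[0.407,0.066,0,0,0,0,0]]

```text
time_s: 5.7
eef_pos: [0.4995, 0.3687, 0.0763]
orientation: [-3.14, -0.0, 1.568]
contact_force: [-0.2, 0.5, -0.2]
width: 0.0424
grip_force: 25.7
```

>>> move_arm:
  deltas:
    - [[0.007,0.001,0,0,0,0,0],[0.008,0.001,0.01,0,0,0,0],[0.008,0.001,0.025,0,0,0,0],[0.008,0.001,0.035,0,0,0,0],[0.008,0.001,0.035,0,0,0,0],[0.008,0.001,0.035,0,0,0,0]]

```text
time_s: 6.2
eef_pos: [0.5003, 0.3712, 0.0418]
orientation: [-3.139, 0.002, 1.563]
contact_force: [-0.4, -0.1, 0.3]
width: 0.0424
grip_force: 25.7
```

```bash
python3 go.py .503,.373,.0205,90;python3 - <<'E'
from cell import *
import cv2
p,d=grab_frame("side");cv2.imwrite("pics/s3.png",cv2.resize(cv2.cvtColor(p[90:190,160:290],cv2.COLOR_RGB2BGR),None,fx=5,fy=5))
E
```

```text
t6.20 [0.5003 0.3712 0.0418] [-1.7983e+02  1.4000e-01  8.9580e+01] F [-0.4 -0.1  0.3] w0.0424 g25.7 q [ 36.6  35.4   4.2  59.   -0.  127. ]
.503,.373,.0205,90 shift [0.0019 0.0028 0.0213] |0.022| rotvec [-0.17  0.14 -0.42]
```

View pics/s3.png

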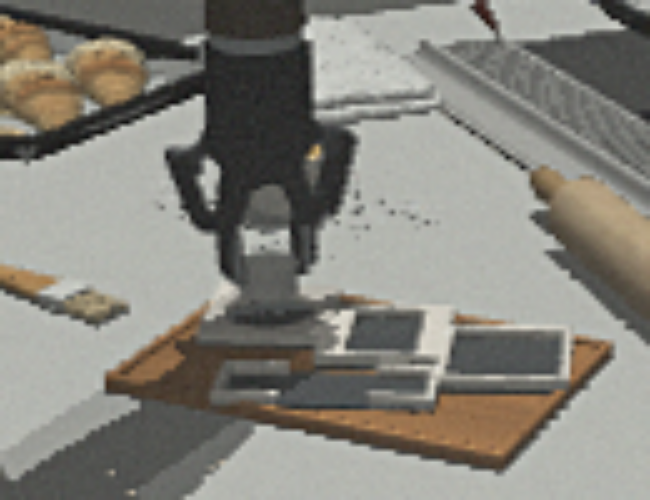

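The cutter hangs between the fingers at (270,285), right over the round opening. Lower, release and lift.

>>> move_arm:
  deltas:
    - [[0.0015,0.0025,0.008,0,0,0,0],[0.0015,0.0025,0.014,0,0,0,0],[0.0015,0.0025,0.018,0,0,0,0],[0.0015,0.0025,0.0205,0,0,0,0],[0.0015,0.0025,0.0205,0,0,0,0],[0.0015,0.0025,0.0205,0,0,0,0],[0.0015,0.0025,0.0205,0,0,0,0.8],[0.0015,0.0025,0.0205,0,0,0,0.8],[0.0015,0.0025,0.0205,0,0,0,0.8],[0.0015,0.0025,0.0205,0,0,0,0.8],[0.0015,0.0025,0.0205,0,0,0,0.8],[0.0015,0.0025,0.0205,0,0,0,0.8]]

```text
time_s: 7.25
eef_pos: [0.5038, 0.3748, 0.0229]
orientation: [3.141, -0.0, 1.565]
contact_force: [-0.0, -0.3, -0.1]
width: 0.0684
grip_force: 0.0
```

>>> move_arm:
  deltas:
    - [[0,0,-0.01,0,0,0,0.8],[0,0,-0.03,0,0,0,0.8],[0,0,-0.06,0,0,0,0.8],[0,0,-0.09,0,0,0,0.8],[0,0,-0.09,0,0,0,0.8],[0,0,-0.09,0,0,0,0.8]]

```text
time_s: 7.75
eef_pos: [0.5055, 0.3761, 0.1165]
orientation: [3.136, -0.004, 1.565]
contact_force: [-0.2, 0.4, -1.3]
width: 0.0683
grip_force: 0.0
```

```bash
python3 go.py .591,-.352,.10,149 .591,-.352,.06,149
```

```text
t7.75 [0.5055 0.3761 0.1165] [179.69  -0.23  89.66] F [-0.2  0.4 -1.3] w0.0683 g0.0 q [ 36.6  31.9  10.1  67.8   0.  127. ]
.591,-.352,.10,149 shift [-0.7276  0.0897  0.014 ] |0.733| rotvec [ 4.000e-01 -5.000e-02 -5.934e+01]
.591,-.352,.06,149 shift [-0.7278  0.0895  0.054 ] |0.735| rotvec [ 4.000e-01 -5.000e-02 -5.934e+01]
```

>>> move_arm:
  deltas:
    - [[-0.04,0.005,0,0,0,0,0.8],[-0.08,0.01,0,0,0,0,0.8],[-0.12,0.015,0,0,0,0,0.8],[-0.16,0.02,0,0,0,0,0.8],[-0.2,0.025,0,0,0,0,0.8],[-0.24,0.03,0,0,0,0,0.8],[-0.28,0.035,0,0,0,0,0.8],[-0.32,0.04,0,0,0,0,0.8],[-0.36,0.045,0,0,0,0,0.8],[-0.4,0.05,0,0,0,0,0.8],[-0.44,0.055,0,0,0,0,0.8],[-0.47,0.058,0,0,0,0,0.8]]

```text
time_s: 8.75
eef_pos: [0.5582, -0.0987, 0.1119]
orientation: [-3.14, 0.0, 1.563]
contact_force: [-0.0, -0.2, 0.1]
width: 0.0683
grip_force: 0.0
```

In the tool's units: -59 degrees is -0.6556.

>>> move_arm:
  deltas:
    - [[-0.258,0.032,0.03,0,0,-0.6556,0.8],[-0.258,0.032,0.03,0,0,-0.6556,0.8],[-0.258,0.032,0.03,0,0,-0.6556,0.8],[-0.258,0.032,0.03,0,0,-0.6556,0.8],[-0.258,0.032,0.03,0,0,-0.6556,0.8],[-0.258,0.032,0.03,0,0,-0.6556,0.8],[-0.258,0.032,0.03,0,0,-0.6556,0.8],[-0.258,0.032,0.03,0,0,-0.6556,0.8],[-0.258,0.032,0.03,0,0,-0.6556,0.8],[-0.258,0.032,0.03,0,0,-0.6556,0.8],[-0.258,0.032,0.03,0,0,-0.6556,0.8],[-0.258,0.032,0.03,0,0,-0.6556,0.8]]

```text
time_s: 9.75
eef_pos: [0.5891, -0.3532, 0.0822]
orientation: [-3.142, -0.001, 2.594]
contact_force: [0.1, -0.3, -0.2]
width: 0.0684
grip_force: 0.0
```

```bash
python3 go.py .5915,-.3525,.009,149;python3 - <<'E'
from h import *
p,d=grab_frame("top");q,e=grab_frame("side")
a=cv2.resize(cv2.cvtColor(p[140:250,110:230],cv2.COLOR_RGB2BGR),None,fx=5,fy=5)
b=cv2.resize(cv2.cvtColor(q[210:270,320:360],cv2.COLOR_RGB2BGR),None,fx=5,fy=5)
c=np.zeros((550,800,3),np.uint8);c[:,:600]=a;c[:300,600:]=b;cv2.imwrite('pics/s4.png',c)
E
```

```text
t9.75 [ 0.5891 -0.3532  0.0822] [-1.8000e+02 -7.0000e-02  1.4862e+02] F [ 0.1 -0.3 -0.2] w0.0684 g0.0 q [-30.9  40.2  19.6  69.4  -0.    0.4]
.5915,-.3525,.009,149 shift [-0.0018  0.0019  0.0732] |0.073| rotvec [-0.   -0.07 -0.38]
```

View pics/s4.png

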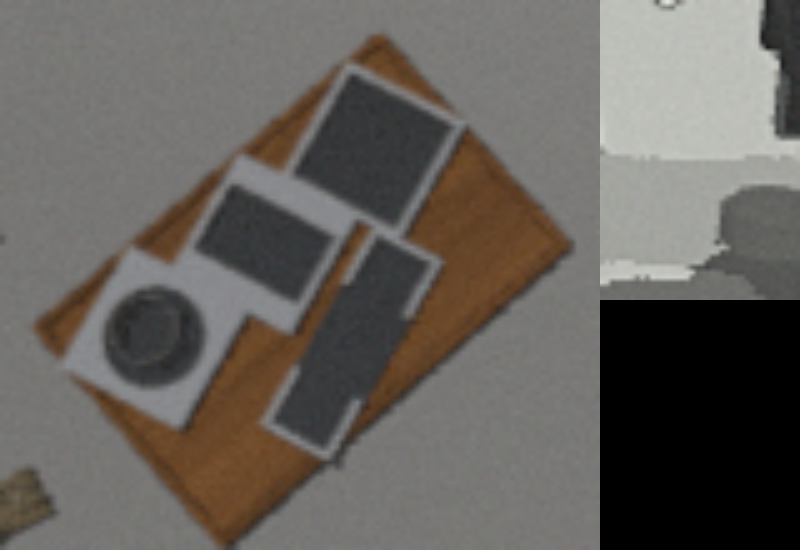

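The round cutter lies inside the round opening, at crop (150,328) within the opening centred on (155,336). Now I grip the boat.

In the tool's units: -0.4 degrees is -0.0044.

>>> move_arm:
  deltas:
    - [[-0.0018,0.0019,0.02,0,0,-0.0044,0.8],[-0.0018,0.0019,0.04,0,0,-0.0044,0.8],[-0.0018,0.0019,0.058,0,0,-0.0044,0.8],[-0.0018,0.0019,0.068,0,0,-0.0044,0.8],[-0.0018,0.0019,0.073,0,0,-0.0044,0.8],[-0.0018,0.0019,0.073,0,0,-0.0044,0.6],[-0.0018,0.0019,0.073,0,0,-0.0044,0.2],[-0.0018,0.0019,0.073,0,0,-0.0044,0],[-0.0018,0.0019,0.073,0,0,-0.0044,0],[-0.0018,0.0019,0.073,0,0,-0.0044,0],[-0.0018,0.0019,0.073,0,0,-0.0044,0],[-0.0018,0.0019,0.073,0,0,-0.0044,0]]
  force: 25

```text
time_s: 10.85
eef_pos: [0.593, -0.3537, 0.0114]
orientation: [3.142, 0.003, 2.602]
contact_force: [-0.3, -0.5, 5.5]
width: 0.0307
grip_force: 25.4
```

>>> move_arm:
  deltas:
    - [[0,0,0,0,0,0,0],[0,0,0,0,0,0,0],[0,0,0,0,0,0,0]]

```text
time_s: 11.1
eef_pos: [0.593, -0.3537, 0.0114]
orientation: [3.142, 0.003, 2.602]
contact_force: [0.0, 0.5, 5.8]
width: 0.0308
grip_force: 25.4
```

>>> move_arm:
  deltas:
    - [[0,0,-0.01,0,0,0,0],[0,0,-0.03,0,0,0,0],[0,0,-0.055,0,0,0,0],[0,0,-0.07,0,0,0,0],[0,0,-0.07,0,0,0,0],[0,0,-0.07,0,0,0,0]]

```text
time_s: 11.6
eef_pos: [0.5926, -0.3534, 0.0811]
orientation: [-3.142, 0.002, 2.602]
contact_force: [0.1, 0.7, -0.6]
width: 0.0306
grip_force: 24.9
```

```bash
python3 go.py .563,.302,.08,240.6;python3 - <<'E'
from h import *
q,e=grab_frame("side")
cv2.imwrite('pics/s5.png',cv2.resize(cv2.cvtColor(q[180:270,300:410],cv2.COLOR_RGB2BGR),None,fx=5,fy=5))
E
```

```text
t11.60 [ 0.5926 -0.3534  0.0811] [-1.8000e+02  1.3000e-01  1.4906e+02] F [ 0.1  0.7 -0.6] w0.0306 g24.9 q [-30.8  40.4  19.8  69.3  -0.    0.1]
.563,.302,.08,240.6 shift [3.623e-01 5.470e-01 3.000e-04] |0.656| rotvec [ -0.11   0.1  -91.54]
```

View pics/s5.png

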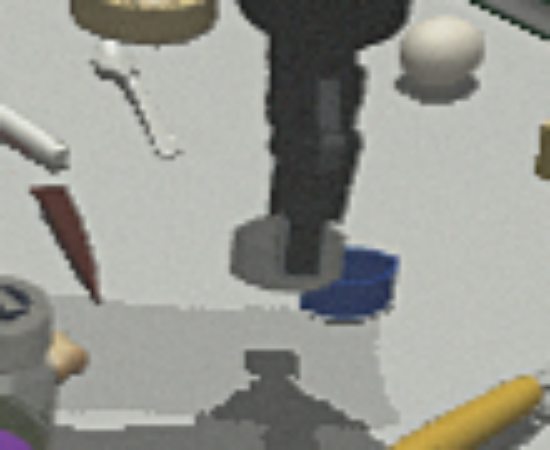

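The boat cutter hangs level between the pads at (270,250) and the blue one is untouched. Carry it over.

In the tool's units: -62 degrees is -0.6889.

>>> move_arm:
  deltas:
    - [[0.008,0.012,0,0,0,-0.0333,0],[0.025,0.038,0,0,0,-0.0889,0],[0.045,0.068,0,0,0,-0.1556,0],[0.066,0.1,0,0,0,-0.2222,0],[0.087,0.131,0,0,0,-0.2889,0],[0.108,0.163,0,0,0,-0.3556,0],[0.129,0.195,0,0,0,-0.4222,0],[0.15,0.226,0,0,0,-0.4889,0],[0.171,0.258,0,0,0,-0.5556,0],[0.192,0.29,0,0,0,-0.6222,0],[0.21,0.317,0,0,0,-0.6667,0],[0.222,0.335,0,0,0,-0.6889,0]]

```text
time_s: 12.65
eef_pos: [0.5717, 0.0516, 0.0779]
orientation: [3.139, -0.003, -2.594]
contact_force: [0.9, 0.6, 0.2]
width: 0.031
grip_force: 24.9
```

```bash
python3 go.py .563,.302,.07,240.6
```

```text
t12.65 [0.5717 0.0516 0.0779] [ 179.85   -0.18 -148.6 ] F [0.9 0.6 0.2] w0.0310 g24.9 q [  5.1  28.4  -2.2  59.7   0.1 -26.3]
.563,.302,.07,240.6 shift [-0.1231  0.2182  0.0081] |0.251| rotvec [  0.19  -0.14 -29.2 ]
```

In the tool's units: -29 degrees is -0.3222.

>>> move_arm:
  deltas:
    - [[-0.01,0.018,0,0,0,-0.0333,0],[-0.028,0.05,0,0,0,-0.0778,0],[-0.047,0.083,0,0,0,-0.1222,0],[-0.066,0.117,0,0,0,-0.1778,0],[-0.085,0.15,0,0,0,-0.2333,0],[-0.102,0.181,0,0,0,-0.2778,0],[-0.116,0.206,0,0,0,-0.3111,0],[-0.123,0.218,0.005,0,0,-0.3222,0],[-0.123,0.218,0.015,0,0,-0.3222,0],[-0.123,0.218,0.03,0,0,-0.3222,0],[-0.123,0.218,0.03,0,0,-0.3222,0],[-0.123,0.218,0.03,0,0,-0.3222,0]]

```text
time_s: 13.65
eef_pos: [0.565, 0.2961, 0.0473]
orientation: [3.139, -0.005, -2.095]
contact_force: [0.1, -0.1, 0.6]
width: 0.0308
grip_force: 24.9
```

```bash
python3 go.py .563,.302,.0225,240.6;python3 - <<'E'
from h import *
q,e=grab_frame("side")
cv2.imwrite('pics/s6.png',cv2.resize(cv2.cvtColor(q[100:190,170:290],cv2.COLOR_RGB2BGR),None,fx=5,fy=5))
E
```

```text
t13.65 [0.565  0.2961 0.0473] [ 179.84   -0.3  -120.06] F [ 0.1 -0.1  0.6] w0.0308 g24.9 q [ 27.7  36.7   7.5  61.1  -0.  -32.3]
.563,.302,.0225,240.6 shift [-0.0043  0.0046  0.0248] |0.026| rotvec [ 0.16 -0.3  -0.66]
```

View pics/s6.png

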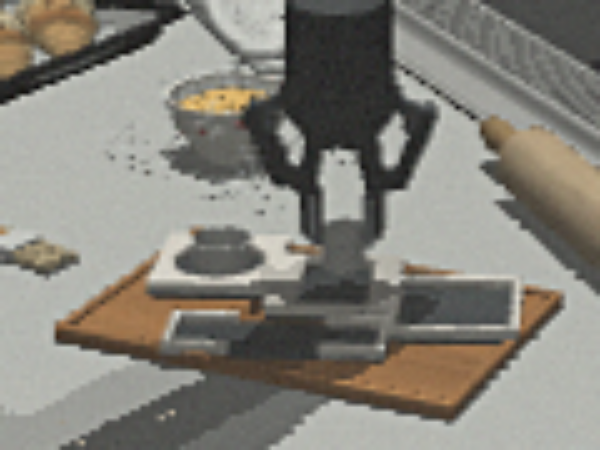

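Boat at (345,240) is over the oblong opening and the round cutter sits in its well at (220,250). Lower and release with a limited opening.

In the tool's units: -0.6 degrees is -0.0067.

>>> move_arm:
  deltas:
    - [[-0.0043,0.0046,0.01,0,0,-0.0067,0],[-0.0043,0.0046,0.017,0,0,-0.0067,0],[-0.0043,0.0046,0.022,0,0,-0.0067,0],[-0.0043,0.0046,0.025,0,0,-0.0067,0],[-0.0043,0.0046,0.025,0,0,-0.0067,0],[-0.0043,0.0046,0.025,0,0,-0.0067,0],[-0.0043,0.0046,0.025,0,0,-0.0067,0.6],[-0.0043,0.0046,0.025,0,0,-0.0067,0.6],[-0.0043,0.0046,0.025,0,0,-0.0067,0.6],[-0.0043,0.0046,0.025,0,0,-0.0067,0.6],[-0.0043,0.0046,0.025,0,0,-0.0067,0.6]]

```text
time_s: 14.62
eef_pos: [0.5649, 0.3047, 0.025]
orientation: [-3.141, 0.0, -2.083]
contact_force: [-1.1, 0.5, -0.1]
width: 0.0514
grip_force: 0.0
```

>>> move_arm:
  deltas:
    - [[0,0,-0.01,0,0,0,0.6],[0,0,-0.03,0,0,0,0.6],[0,0,-0.06,0,0,0,0.6],[0,0,-0.09,0,0,0,0.6],[0,0,-0.09,0,0,0,0.6],[0,0,-0.09,0,0,0,0.6]]

```text
time_s: 15.12
eef_pos: [0.5667, 0.3057, 0.1186]
orientation: [-3.138, 0.006, -2.083]
contact_force: [-0.8, 1.0, -0.7]
width: 0.0515
grip_force: 0.0
```

```bash
python3 go.py .573,-.198,.06,253
```

```text
t15.12 [0.5667 0.3057 0.1186] [-179.79    0.33 -119.33] F [-0.8  1.  -0.7] w0.0515 g0.0 q [ 28.3  33.4  13.   69.2  -0.  -32.3]
.573,-.198,.06,253 shift [ 0.4364 -0.252   0.057 ] |0.507| rotvec [ -0.24   0.3  -12.33]
```

>>> move_arm:
  deltas:
    - [[0.034,-0.02,0,0,0,0,0.6],[0.068,-0.039,0,0,0,0,0.6],[0.102,-0.059,0,0,0,0,0.6],[0.136,-0.078,0,0,0,0,0.6],[0.17,-0.098,0,0,0,0,0.6],[0.204,-0.118,0,0,0,0,0.6],[0.238,-0.137,0,0,0,0,0.6],[0.272,-0.157,0,0,0,0,0.6],[0.306,-0.177,0,0,0,0,0.6],[0.34,-0.196,0.01,0,0,0,0.6],[0.374,-0.216,0.02,0,0,0,0.6],[0.408,-0.236,0.025,0,0,0,0.6]]

```text
time_s: 16.12
eef_pos: [0.5689, -0.1681, 0.0879]
orientation: [3.138, -0.001, -2.083]
contact_force: [1.6, 0.7, -0.7]
width: 0.051
grip_force: 0.0
```

In the tool's units: -12.3 degrees is -0.1367.

>>> move_arm:
  deltas:
    - [[0.028,-0.016,0.03,0,0,-0.0667,0.6],[0.028,-0.016,0.03,0,0,-0.1367,0.6],[0.028,-0.016,0.03,0,0,-0.1367,0.6],[0.028,-0.016,0.03,0,0,-0.1367,0.6]]

```text
time_s: 16.45
eef_pos: [0.5698, -0.1989, 0.0587]
orientation: [3.139, 0.0, -1.872]
contact_force: [-0.0, -0.4, 0.6]
width: 0.0512
grip_force: 0.0
```

```bash
python3 go.py .573,-.198,.004,253;python3 - <<'E'
from h import *
p,d=grab_frame("top");q,e=grab_frame("side")
a=cv2.resize(cv2.cvtColor(p[150:240,110:210],cv2.COLOR_RGB2BGR),None,fx=5,fy=5)
b=cv2.resize(cv2.cvtColor(q[180:260,270:330],cv2.COLOR_RGB2BGR),None,fx=5,fy=5)
c=np.zeros((450,800,3),np.uint8);c[:,:500]=a;c[:400,500:]=b;cv2.imwrite('pics/s7.png',c)
E
```

```text
t16.45 [ 0.5698 -0.1989  0.0587] [ 1.7984e+02  3.0000e-02 -1.0724e+02] F [-0.  -0.4  0.6] w0.0512 g0.0 q [-19.2  32.4   1.6  59.3   0.  -92. ]
.573,-.198,.004,253 shift [-0.0017 -0.0029  0.0547] |0.055| rotvec [ 0.16  0.03 -0.24]
```

View pics/s7.png

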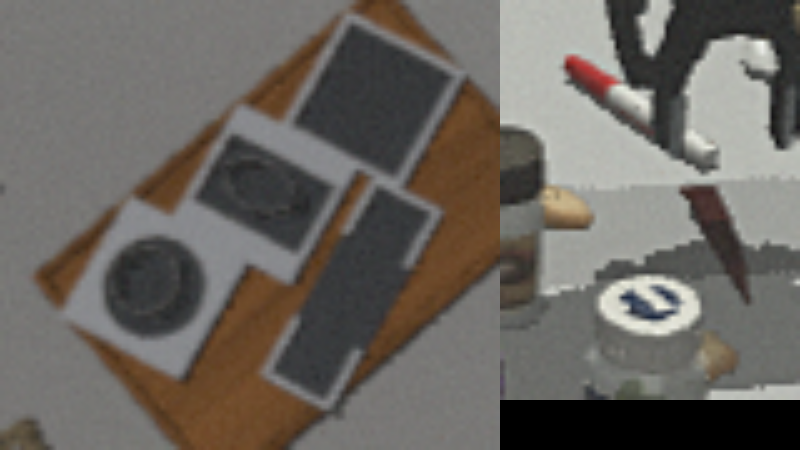

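The boat cutter lies inside the oblong opening at crop (262,180). The fingers are over the pen at crop (715,240). Grip the pen.

>>> move_arm:
  deltas:
    - [[-0.0017,-0.0029,0.02,0,0,0,0.6],[-0.0017,-0.0029,0.038,0,0,0,0.6],[-0.0017,-0.0029,0.05,0,0,0,0.6],[-0.0017,-0.0029,0.056,0,0,0,0.6],[-0.0017,-0.0029,0.056,0,0,0,0.6],[-0.0017,-0.0029,0.056,0,0,0,0.4],[-0.0017,-0.0029,0.056,0,0,0,0],[-0.0017,-0.0029,0.056,0,0,0,0],[-0.0017,-0.0029,0.056,0,0,0,0],[-0.0017,-0.0029,0.056,0,0,0,0],[-0.0017,-0.0029,0.056,0,0,0,0],[-0.0017,-0.0029,0.056,0,0,0,0]]
  force: 35

```text
time_s: 17.55
eef_pos: [0.5753, -0.1983, 0.0053]
orientation: [-3.139, 0.001, -1.868]
contact_force: [-0.1, 2.0, 5.3]
width: 0.0134
grip_force: 34.4
```

>>> move_arm:
  deltas:
    - [[0,0,0,0,0,0,0],[0,0,0,0,0,0,0],[0,0,-0.01,0,0,0,0],[0,0,-0.03,0,0,0,0],[0,0,-0.055,0,0,0,0],[0,0,-0.07,0,0,0,0],[0,0,-0.07,0,0,0,0],[0,0,-0.07,0,0,0,0]]

```text
time_s: 18.22
eef_pos: [0.5749, -0.1986, 0.0752]
orientation: [-3.139, -0.0, -1.868]
contact_force: [0.7, 0.7, -0.9]
width: 0.0132
grip_force: 33.9
```

```bash
python3 go.py .494,.243,.07,150.6;python3 - <<'E'
from h import *
q,e=grab_frame("side")
cv2.imwrite('pics/s8.png',cv2.resize(cv2.cvtColor(q[160:260,250:370],cv2.COLOR_RGB2BGR),None,fx=5,fy=5))
E
```

```text
t18.22 [ 0.5749 -0.1986  0.0752] [-1.7984e+02 -2.0000e-02 -1.0705e+02] F [ 0.7  0.7 -0.9] w0.0132 g33.9 q [-19.1  31.8   3.2  61.3  -0.  -92. ]
.494,.243,.07,150.6 shift [-0.3985  0.2069  0.0045] |0.449| rotvec [ -0.13   0.12 102.35]
```

View pics/s8.png

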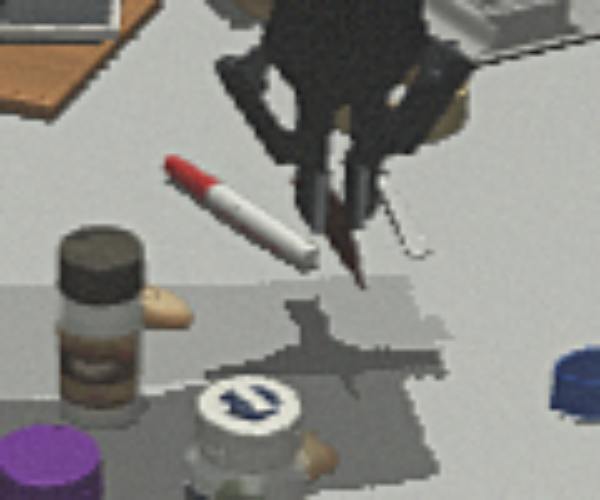

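```bash
python3 - <<'E'
from h import *
P=cast('side',(322.6,217.6),.074)[0];print(P,np.linalg.norm(P[:2]-[.5749,-.1986]),np.degrees(np.arctan2(-.1986-P[1],.5749-P[0])))
E
```

```text
[ 0.55578601 -0.26029088  0.074     ] 0.06458412515801677 72.78519393837492
```

In the tool's units: 78 degrees is 0.8667.

>>> move_arm:
  deltas:
    - [[-0.012,0.006,0,0,0,0.0444,0],[-0.036,0.019,0,0,0,0.1111,0],[-0.07,0.036,0,0,0,0.1889,0],[-0.104,0.054,0,0,0,0.2667,0],[-0.138,0.072,0,0,0,0.3444,0],[-0.172,0.089,0,0,0,0.4222,0],[-0.206,0.107,0,0,0,0.5,0],[-0.24,0.125,0,0,0,0.5778,0],[-0.274,0.142,0,0,0,0.6556,0],[-0.308,0.16,0,0,0,0.7333,0],[-0.335,0.174,0,0,0,0.8111,0],[-0.352,0.183,0,0,0,0.8667,0]]

```text
time_s: 19.27
eef_pos: [0.5001, 0.1948, 0.0722]
orientation: [-3.141, -0.003, 3.063]
contact_force: [-0.3, -0.8, 0.2]
width: 0.0133
grip_force: 33.9
```

```bash
python3 go.py .494,.243,.06,150.6
```

```text
t19.27 [0.5001 0.1948 0.0722] [-179.97   -0.18  175.49] F [-0.3 -0.8  0.2] w0.0133 g33.9 q [21.2 24.9 -8.8 56.4  0.1 25.8]
.494,.243,.06,150.6 shift [0.0099 0.0476 0.0122] |0.050| rotvec [-0.06 -0.17 24.89]
```

The pen tip lies 64 mm from the grip, so the pen's centre is about 6 mm toward the tip. I shift the target to (.498,.241).

In the tool's units: 24.9 degrees is 0.2767.

>>> move_arm:
  deltas:
    - [[0.002,0.015,0,0,0,0.0778,0],[0.004,0.03,0,0,0,0.1556,0],[0.006,0.042,0.003,0,0,0.2333,0],[0.006,0.046,0.01,0,0,0.2767,0],[0.006,0.046,0.02,0,0,0.2767,0],[0.006,0.046,0.03,0,0,0.2767,0],[0.006,0.046,0.03,0,0,0.2767,0],[0.006,0.046,0.03,0,0,0.2767,0]]

```text
time_s: 19.93
eef_pos: [0.4985, 0.2371, 0.0421]
orientation: [-3.138, -0.002, 2.631]
contact_force: [0.3, -0.1, 0.2]
width: 0.0135
grip_force: 33.9
```

```bash
python3 go.py .498,.241,.0165,150.6;python3 - <<'E'
from h import *
q,e=grab_frame("side")
cv2.imwrite('pics/s9.png',cv2.resize(cv2.cvtColor(q[100:190,170:290],cv2.COLOR_RGB2BGR),None,fx=6,fy=6))
E
```

```text
t19.93 [0.4985 0.2371 0.0421] [-1.7980e+02 -1.3000e-01  1.5077e+02] F [ 0.3 -0.1  0.2] w0.0135 g33.9 q [25.4 28.4 -8.2 53.5 -0.  54.7]
.498,.241,.0165,150.6 shift [0.0023 0.0033 0.0256] |0.026| rotvec [-0.2  -0.13  0.17]
```

View pics/s9.png

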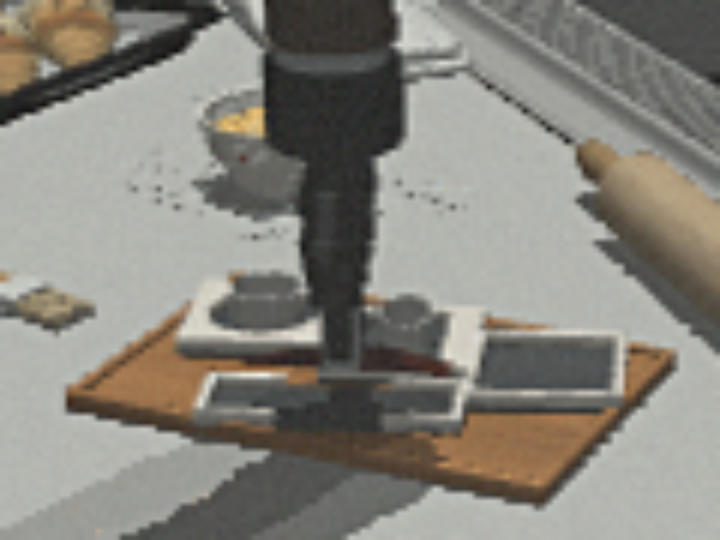

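The pen at (250–455,360) hangs level over the groove and lines up with it. Lower, open only to about 30 mm, and lift.

>>> move_arm:
  deltas:
    - [[0.002,0.003,0.01,0,0,0,0],[0.002,0.003,0.018,0,0,0,0],[0.002,0.003,0.023,0,0,0,0],[0.002,0.003,0.026,0,0,0,0],[0.002,0.003,0.026,0,0,0,0],[0.002,0.003,0.026,0,0,0,0],[0.002,0.003,0.026,0,0,0,0.36],[0.002,0.003,0.026,0,0,0,0.36],[0.002,0.003,0.026,0,0,0,0.36],[0.002,0.003,0.026,0,0,0,0.36],[0.002,0.003,0.026,0,0,0,0.36]]

```text
time_s: 20.9
eef_pos: [0.4996, 0.242, 0.018]
orientation: [3.141, 0.0, 2.631]
contact_force: [0.1, -0.4, 0.2]
width: 0.0307
grip_force: 0.0
```

>>> move_arm:
  deltas:
    - [[0,0,-0.01,0,0,0,0.36],[0,0,-0.03,0,0,0,0.36],[0,0,-0.065,0,0,0,0.36],[0,0,-0.1,0,0,0,0.36],[0,0,-0.135,0,0,0,0.5],[0,0,-0.17,0,0,0,1],[0,0,-0.17,0,0,0,1],[0,0,-0.17,0,0,0,1]]

```text
time_s: 21.57
eef_pos: [0.5013, 0.2428, 0.1916]
orientation: [3.136, 0.004, 2.631]
contact_force: [-0.5, 1.2, -1.1]
width: 0.0775
grip_force: 0.0
```

```bash
python3 go.py .436,-.348,.17,207
```

```text
t21.57 [0.5013 0.2428 0.1916] [179.65   0.24 150.76] F [-0.5  1.2 -1.1] w0.0775 g0.0 q [25.8 21.   4.3 72.9  0.  55.1]
.436,-.348,.17,207 shift [-0.2315 -0.5475  0.0193] |0.595| rotvec [  0.2    0.39 -56.24]
```

>>> move_arm:
  deltas:
    - [[-0.185,-0.438,0.005,0,0,0,1],[-0.185,-0.438,0.005,0,0,0,1],[-0.185,-0.438,0.005,0,0,0,1],[-0.185,-0.438,0.005,0,0,0,1],[-0.185,-0.438,0.005,0,0,0,1],[-0.185,-0.438,0.005,0,0,0,1],[-0.185,-0.438,0.005,0,0,0,1],[-0.185,-0.438,0.005,0,0,0,1],[-0.185,-0.438,0.005,0,0,0,1],[-0.185,-0.438,0.005,0,0,0,1],[-0.185,-0.438,0.005,0,0,0,1],[-0.185,-0.438,0.005,0,0,0,1]]

```text
time_s: 22.57
eef_pos: [0.4451, -0.2347, 0.1815]
orientation: [-3.14, -0.002, 2.627]
contact_force: [1.1, -0.8, -0.4]
width: 0.0852
grip_force: 0.0
```

In the tool's units: -56.2 degrees is -0.6244.

>>> move_arm:
  deltas:
    - [[-0.0465,-0.11,0.015,0,0,-0.6244,1],[-0.0465,-0.11,0.015,0,0,-0.6244,1],[-0.0465,-0.11,0.015,0,0,-0.6244,1],[-0.0465,-0.11,0.015,0,0,-0.6244,1],[-0.0465,-0.11,0.015,0,0,-0.6244,1],[-0.0465,-0.11,0.015,0,0,-0.6244,1],[-0.0465,-0.11,0.015,0,0,-0.6244,1],[-0.0465,-0.11,0.015,0,0,-0.6244,1],[-0.0465,-0.11,0.015,0,0,-0.6244,1],[-0.0465,-0.11,0.015,0,0,-0.6244,1],[-0.0465,-0.11,0.015,0,0,-0.6244,1]]

```text
time_s: 23.48
eef_pos: [0.4334, -0.3489, 0.1671]
orientation: [3.14, -0.001, -2.674]
contact_force: [0.0, 0.2, 0.5]
width: 0.0854
grip_force: 0.0
```

```bash
python3 go.py .436,-.348,.048,207;python3 - <<'E'
from h import *
p,d=grab_frame("top");q,e=grab_frame("side")
a=cv2.resize(cv2.cvtColor(p[150:240,110:210],cv2.COLOR_RGB2BGR),None,fx=5,fy=5)
b=cv2.resize(cv2.cvtColor(q[180:330,235:340],cv2.COLOR_RGB2BGR),None,fx=2.8,fy=2.8)
c=np.zeros((450,800,3),np.uint8);c[:,:500]=a;c[:b.shape[0],500:500+b.shape[1]]=b;cv2.imwrite('pics/s10.png',c)
E
```

```text
t23.48 [ 0.4334 -0.3489  0.1671] [ 1.7992e+02 -4.0000e-02 -1.5318e+02] F [0.  0.2 0.5] w0.0854 g0.0 q [-38.8  22.2   2.3  70.2  -0.  -65.7]
.436,-.348,.048,207 shift [-0.0028 -0.0005  0.1191] |0.119| rotvec [ 0.08 -0.04 -0.18]
```

View pics/s10.png

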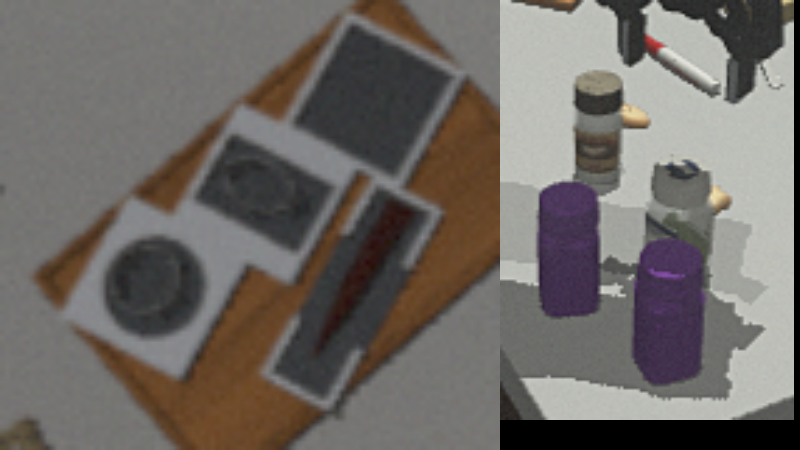

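The pen lies in the groove, blunt end at crop (402,210) and tip at (318,352), inside the walls. The gripper is above the white jar at crop (680,200). Descend and grip it.

>>> move_arm:
  deltas:
    - [[-0.0028,-0.0005,0.02,0,0,0,1],[-0.0028,-0.0005,0.045,0,0,0,1],[-0.0028,-0.0005,0.07,0,0,0,1],[-0.0028,-0.0005,0.095,0,0,0,1],[-0.0028,-0.0005,0.112,0,0,0,1],[-0.0028,-0.0005,0.119,0,0,0,1],[-0.0028,-0.0005,0.119,0,0,0,1],[-0.0028,-0.0005,0.119,0,0,0,0],[-0.0028,-0.0005,0.119,0,0,0,0],[-0.0028,-0.0005,0.119,0,0,0,0],[-0.0028,-0.0005,0.119,0,0,0,0],[-0.0028,-0.0005,0.119,0,0,0,0]]
  force: 40

```text
time_s: 24.58
eef_pos: [0.4377, -0.3493, 0.0508]
orientation: [-3.138, 0.002, -2.671]
contact_force: [-0.6, 1.2, 5.8]
width: 0.047
grip_force: 41.0
```

>>> move_arm:
  deltas:
    - [[0,0,0,0,0,0,0],[0,0,0,0,0,0,0],[0,0,0,0,0,0,0]]

```text
time_s: 24.83
eef_pos: [0.4377, -0.3493, 0.0508]
orientation: [-3.138, 0.002, -2.671]
contact_force: [-0.3, 0.2, 7.1]
width: 0.0466
grip_force: 41.0
```

>>> move_arm:
  deltas:
    - [[0,0,-0.01,0,0,0,0],[0,0,-0.03,0,0,0,0],[0,0,-0.06,0,0,0,0],[0,0,-0.09,0,0,0,0],[0,0,-0.115,0,0,0,0],[0,0,-0.125,0,0,0,0],[0,0,-0.125,0,0,0,0],[0,0,-0.125,0,0,0,0]]

```text
time_s: 25.5
eef_pos: [0.4365, -0.3485, 0.1736]
orientation: [-3.141, 0.0, -2.671]
contact_force: [-0.0, 0.5, -1.8]
width: 0.0469
grip_force: 41.4
```

```bash
python3 go.py .623,.231,.17,207
```

```text
t25.50 [ 0.4365 -0.3485  0.1736] [-179.98    0.   -153.04] F [-0.   0.5 -1.8] w0.0469 g41.4 q [-38.6  22.1   3.2  71.1  -0.  -65.6]
.623,.231,.17,207 shift [-0.4289  0.432   0.0035] |0.609| rotvec [-0.02  0.   -0.04]
```

>>> move_arm:
  deltas:
    - [[-0.008,0.008,0,0,0,0,0],[-0.025,0.025,0,0,0,0,0],[-0.05,0.05,0,0,0,0,0],[-0.077,0.078,0,0,0,0,0],[-0.104,0.105,0,0,0,0,0],[-0.131,0.132,0,0,0,0,0],[-0.158,0.159,0,0,0,0,0],[-0.185,0.186,0,0,0,0,0],[-0.212,0.214,0,0,0,0,0],[-0.239,0.241,0,0,0,0,0],[-0.266,0.268,0,0,0,0,0],[-0.293,0.295,0,0,0,0,0]]

```text
time_s: 26.5
eef_pos: [0.5624, 0.0499, 0.1713]
orientation: [3.14, -0.004, -2.67]
contact_force: [0.2, -0.1, -1.7]
width: 0.0467
grip_force: 41.4
```

>>> move_arm:
  deltas:
    - [[-0.027,0.027,0,0,0,0,0],[-0.054,0.054,0,0,0,0,0],[-0.08,0.081,0,0,0,0,0],[-0.105,0.106,0,0,0,0,0],[-0.123,0.124,0,0,0,0,0],[-0.133,0.134,0,0,0,0,0],[-0.136,0.137,0.01,0,0,0,0],[-0.136,0.137,0.03,0,0,0,0],[-0.136,0.137,0.055,0,0,0,0],[-0.136,0.137,0.075,0,0,0,0],[-0.136,0.137,0.08,0,0,0,0],[-0.136,0.137,0.08,0,0,0,0]]

```text
time_s: 27.5
eef_pos: [0.6199, 0.2295, 0.0894]
orientation: [3.141, -0.009, -2.672]
contact_force: [-0.2, 1.7, -1.0]
width: 0.0464
grip_force: 41.4
```

```bash
python3 go.py .623,.231,.063,207;python3 - <<'E'
from h import *
q,e=grab_frame("side")
cv2.imwrite('pics/s11.png',cv2.resize(cv2.cvtColor(q[80:190,170:310],cv2.COLOR_RGB2BGR),None,fx=5,fy=5))
E
```

```text
t27.50 [0.6199 0.2295 0.0894] [ 179.95   -0.5  -153.08] F [-0.2  1.7 -1. ] w0.0464 g41.4 q [20.3 37.3 15.3 68.5 -0.  -6.6]
.623,.231,.063,207 shift [-0.0037 -0.0001  0.0264] |0.027| rotvec [ 0.05 -0.5  -0.08]
```

View pics/s11.png

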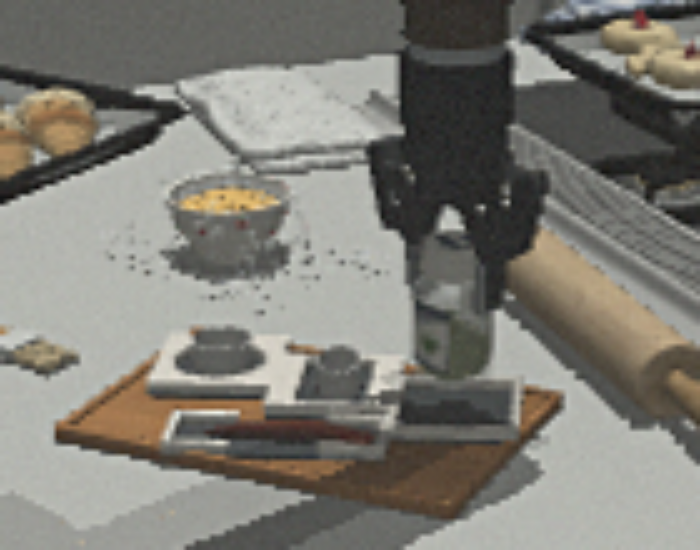

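The jar at (455,310) hangs upright over the square opening, and the pen and both cutters sit in place. Lower, release and lift.

>>> move_arm:
  deltas:
    - [[-0.0037,0,0.01,0,0,0,0],[-0.0037,0,0.018,0,0,0,0],[-0.0037,0,0.023,0,0,0,0],[-0.0037,0,0.026,0,0,0,0],[-0.0037,0,0.027,0,0,0,0],[-0.0037,0,0.027,0,0,0,0],[-0.0037,0,0.027,0,0,0,0]]

```text
time_s: 28.13
eef_pos: [0.6266, 0.2328, 0.0671]
orientation: [-3.142, 0.0, -2.671]
contact_force: [0.2, 0.7, -1.0]
width: 0.0467
grip_force: 41.4
```

```bash
python3 go.py .623,.231,.062,207
```

```text
t28.13 [0.6266 0.2328 0.0671] [-1.8000e+02  3.0000e-02 -1.5304e+02] F [ 0.2  0.7 -1. ] w0.0467 g41.4 q [20.4 38.7 14.4 65.7 -0.  -6.6]
.623,.231,.062,207 shift [0.004  0.     0.0051] |0.006| rotvec [-0.    0.03 -0.04]
```

>>> move_arm:
  deltas:
    - [[0.002,0,0.002,0,0,0,0],[0.002,0,0.004,0,0,0,0],[0.002,0,0.005,0,0,0,0],[0.002,0,0.005,0,0,0,0],[0.002,0,0.005,0,0,0,0]]

```text
time_s: 28.55
eef_pos: [0.6247, 0.2319, 0.062]
orientation: [-3.142, 0.0, -2.671]
contact_force: [-0.8, 0.4, 0.1]
width: 0.0469
grip_force: 41.5
```

```bash
python3 go.py .623,.231,.062,207
```

```text
t28.55 [0.6247 0.2319 0.062 ] [-1.8000e+02  2.0000e-02 -1.5303e+02] F [-0.8  0.4  0.1] w0.0469 g41.5 q [20.4 38.7 13.6 64.9  0.  -6.6]
.623,.231,.062,207 shift [ 0.0019 -0.     -0.    ] |0.002| rotvec [-0.    0.02 -0.03]
```

Contact force rose from -1.0 to 0.1 N, so the jar's weight now rests on the floor. Release and back off upward.

>>> move_arm:
  deltas:
    - [[0,0,0,0,0,0,0.6],[0,0,0,0,0,0,0.8],[0,0,0,0,0,0,1],[0,0,0,0,0,0,1],[0,0,0,0,0,0,1],[0,0,0,0,0,0,1],[0,0,-0.02,0,0,0,1],[0,0,-0.05,0,0,0,1],[0,0,-0.09,0,0,0,1],[0,0,-0.13,0,0,0,1],[0,0,-0.17,0,0,0,1],[0,0,-0.17,0,0,0,1]]

```text
time_s: 29.55
eef_pos: [0.6283, 0.2332, 0.2427]
orientation: [-3.14, 0.017, -2.671]
contact_force: [-0.2, -0.2, 1.7]
width: 0.0853
grip_force: 0.0
```

```bash
python3 go.py .35,-.1,.25,207
```

```text
t29.55 [0.6283 0.2332 0.2427] [-179.89    0.98 -153.04] F [-0.2 -0.2  1.7] w0.0853 g0.0 q [20.4 33.4 31.6 87.1 -0.  -6.6]
.35,-.1,.25,207 shift [ 0.399  -0.1708 -0.0137] |0.434| rotvec [-0.11  0.98 -0.04]
```

>>> move_arm:
  deltas:
    - [[0.395,-0.17,-0.01,0,0,0,1],[0.395,-0.17,-0.01,0,0,0,1],[0.395,-0.17,-0.01,0,0,0,1],[0.395,-0.17,-0.01,0,0,0,1],[0.395,-0.17,-0.01,0,0,0,1],[0.395,-0.17,-0.01,0,0,0,1],[0.395,-0.17,-0.01,0,0,0,1],[0.395,-0.17,-0.01,0,0,0,1],[0.395,-0.17,-0.01,0,0,0,1],[0.395,-0.17,-0.01,0,0,0,1],[0.395,-0.17,-0.01,0,0,0,1],[0.395,-0.17,-0.01,0,0,0,1]]

```text
time_s: 30.55
eef_pos: [0.3476, -0.1006, 0.2422]
orientation: [-3.14, 0.0, -2.676]
contact_force: [0.5, -0.2, -0.2]
width: 0.0853
grip_force: 0.0
```

```bash
python3 go.py; python3 - <<'E'
from h import *
f=[grab_frame("top") for _ in range(4)];q,e=grab_frame("side")
p=np.mean([x for x,_ in f],0).astype(np.uint8);C=cloud('top',np.median([y for _,y in f],0))
m=(C[...,2]>.05)[140:250,110:230]
print('jar top',C[140:250,110:230][m].mean(0),np.percentile(C[140:250,110:230][m][:,2],90),m.sum())
a=cv2.resize(cv2.cvtColor(p[145:245,115:225],cv2.COLOR_RGB2BGR),None,fx=4,fy=4)
b=cv2.resize(cv2.cvtColor(q[90:190,180:270],cv2.COLOR_RGB2BGR),None,fx=4,fy=4)
cv2.imwrite('pics/s12.png',np.hstack([a,b]))
E
```

```text
t30.55 [ 0.3476 -0.1006  0.2422] [-1.7994e+02  1.0000e-02 -1.5333e+02] F [ 0.5 -0.2 -0.2] w0.0853 g0.0 q [-16.1  -2.4 -16.3  76.   -0.  -42.8]
jar top [0.61767967 0.22695901 0.09926396] 0.11188922442647087 253
```

View pics/s12.png

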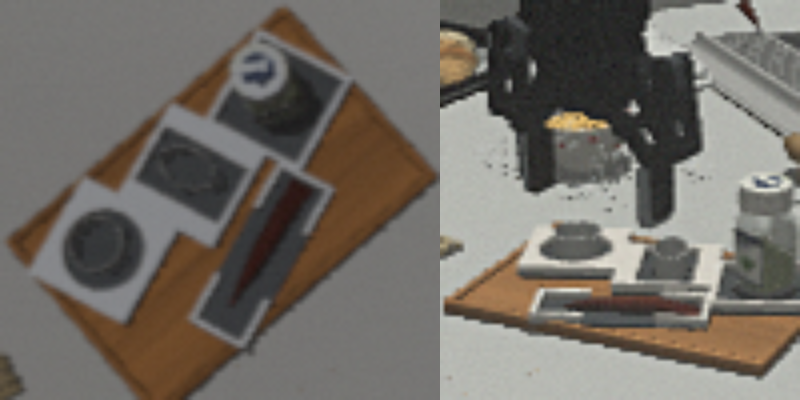

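The final view shows the round cutter at (105,245), the boat at (190,165), the pen at (270,240) and the jar upright at (262,68), each inside its opening. The jar top stands at .111 m (expected .109). I check the pen's height, then hand in.

```bash
python3 - <<'E'
from meas import *
f=[grab_frame("top") for _ in range(6)];p=np.mean([x for x,_ in f],0).astype(np.uint8);d=np.median([y for _,y in f],0);h=hsv(p)
m,a,c=max(comps((h[...,1]>70)&((h[...,0]<11)|(h[...,0]>170))&(h[...,2]<75),20,box=(160,180,45,50)),key=lambda q:q[1])
z=cloud('top',d)[m][:,2];u=cast('top',np.argwhere(m)[:,::-1],.02)
print(a,np.median(z),z[u[:,0]>np.median(u[:,0])].mean(),z[u[:,0]<np.median(u[:,0])].mean())
r=rect('top',m,.02);print(r)
if a>60 and abs(np.median(z)-.021)<.006:print(hand_in())
E
```

```text
128 0.02104009857315614 0.01949210812179776 0.021701220036509126
(array([0.50626688, 0.23719197]), 101.7075424194336, 16.45529556274414, -30.961410522460938)
the job is handed in; nothing more can be done
None
```

The caddy is packed and handed in at about 31 s: the round cutter, boat cutter, chocolate pen and white-capped jar are each in their own place, and the brown-capped jar and felt marker were not touched. I measured the heights of the pen and jar after placing them; for the two cutters I checked only that they lie inside their openings in the camera views.

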